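# Refit the kiln regulator's knob and turn it off

## Task

The black knob has come off the kiln's power regulator, which is still turned up. Put the knob back on the D-shaped shaft, flat to flat, feeling lightly for the fit rather than forcing it, and press it gently until it snaps fully home. Then turn it anticlockwise back to the red off mark, let go, and leave the other things on the bench where they are.

Things in the scene. Friction and masses are not known exactly. Their poses are not given: they have to be found in the camera images.
- regulator: kiln power regulator, fixed: blue case 120 (x) x 150 (y) x 60 mm high, grey lid, red rocker on its front (-x) side. Origin: centre of its underside; z up. On the lid a round black dial plate (86 mm), its face 61 mm over the origin, and in its middle an upright steel D-shaft. Red off mark: from the dial's middle towards the regulator's +x.
- dial_centre (a point): point on the shaft's axis at the dial plate's face (61 mm over the bench), axes as the regulator's. A brass nut 24 mm wide stands 4 mm over it (thread 5.5 mm). The 14 mm shaft stands up 23.5 mm; its round has a 1.4 mm chamfer at the end, its flat (2.4 mm off the axis, along the whole height) practically none. Groove for the knob's clip 11 to 19 mm up.
- shaft_tip (a point): centre of the shaft's upper end, 23.5 mm over dial_centre, axes as the regulator's: they do NOT turn with the shaft. The flat's direction is not given: it faces 0.5 to 2.0 rad clockwise (from above) of the off mark; find it by feel or by eye. The shaft turns against a friction of about 0.04 N m, 4.2 rad clockwise from a stop at off. The fitted knob has about 0.15 rad of play on it.
- knob: loose black knob, about 55 g, upright on the bench. Origin: centre of its underside; z up, +x along the white pointer line. Skirt 48 mm wide, 8 mm high, and on it a wing grip 46 (x) x 26 mm (y) with flat sides, from 8 to 30 mm high: grip it across y. Home on the shaft, its underside is 1.5 mm over dial_centre; while the bore's mouth stands on the shaft's end, 15 to 18 mm.
- knob_pointer (a point): outer end of the white pointer line on the knob's top: 22 mm from its axis along +x, 30 mm over its underside. Forces: feel for the fit with about 5 N. From 11 mm over the dial down, a spring clip in the bore resists with some 5 to 12 N, then snaps into the groove. If the flats bind, turn it a little; wedged, the contact force is about twice the push: keep the push under 16 N.
- wood_mallet: bystander: wooden mallet, 84 x 248 x 45 mm, on the raised slab behind
- flat_pliers: bystander: red-handled flat pliers, 43 x 151 x 11 mm, on the right
- copper_tongs: bystander: copper tongs, 38 x 201 x 12 mm, far left
- screwdriver: bystander: green-handled screwdriver, 25 x 180 x 25 mm, left
- solder_tin: bystander: round white tin with a lid, 65 mm wide, 26 mm high, left
- knob_bore (a point): middle of the D-bore's mouth, 5.5 mm over the knob's underside; axes as the knob's. Bore 15 mm wide, 16.5 mm deep, round chamfered 1 mm, in a 34 mm hollow under the skirt. Its flat (2.9 mm off the axis, no chamfer) is on the pointer's side: the pointer will point where the shaft's flat faces. It fits within about 0.1 rad, and then drops freely until the underside is 11 mm over the dial.
There are look-alikes about, which are no part of the job. What is meant by the knob is not pink, and is the smaller of those in its own colour.

How it is judged (in metres and radians):
On the way, in this order (a step that is already met when the one before it is completed fails the run):
1. the knob is snapped fully home on the shaft (z of knob in the frame of dial_centre below 0.003 m and horizontal distance between knob and dial_centre below 0.003 m and angle between knob's own z axis and vertical below 0.1 rad), for 0.2 s.
2. the fitted knob is turned back to off (all of step 1 and x of knob_pointer in the frame of dial_centre above 0.015 m and y of knob_pointer in the frame of dial_centre between -0.006 and 0.006 m), for 0.2 s.
At the end, for the whole second after the job is handed in: The knob is home on the shaft (underside less than 3 mm over the dial, within 3 mm of its centre, upright within 0.1 rad), its pointer's end within 6 mm of the line from the shaft to the red off mark and on the mark's side, at rest and released (all of step 2 and linear speed of knob below 0.01 m/s); the robot touches nothing.
It fails at once if the knob is forced down, wedged or turned hard against the stop with more than 50 N (contact force between knob and regulator above 50 N).
It fails at once if another thing on the bench is moved by more than 20 mm (distance of any of wood_mallet, flat_pliers, copper_tongs, screwdriver, solder_tin from where it was at the start of the episode above 0.02 m).
It also fails if it takes over 72 s, if anything falls off the work surface, if the arm or the gripper's body presses on something with over 40 N, if the wrist force passes 120 N, or if a joint passes its speed limit or range.

## Robot

A 6-joint arm with a two-finger parallel gripper is mounted at the origin on a cart in front of the work surface, level with it; the furniture and walls round the work are solid. World frame = base frame: x ahead of the robot, y to its left, z up, the work surface at z = 0. Lengths are in mm, angles in rad, forces in N, time in s.
With the tool pointing down it reaches from about 300 to 775 mm from the base axis. Payload 14.6 kg.
Tool frame: the origin (TCP) lies midway between the tips of the shut fingers; the grasp point (between the pads) lies grasp_offset behind it (grasp_offset is the distance from the TCP to the grasp point, in mm); z points along the fingers, y is the line along which they close (so a half turn about z gives the same grasp; the last joint's range is limited). The gripper opens to 94 mm and grips with 3 to 60 N. Pads are 16 mm wide; open, the fingers measure 119 mm over their backs; the gripper's body (75 mm by 177 mm) begins 78 mm behind the grasp point.
Start: joints at [-0.067, 0.3, 1.521, -0, 1.321, -0.067], TCP at [549.99, -0.002, 180.646] pointing down, gripper open.
Joint ranges: [-3.03, 3.03], [-0.79, 2.21], [0.23, 2.52], [-1.04, 4.18], [0, 3.07], [-2.55, 2.55]. Speed limits (rad/s): [2.22, 2.22, 2.57, 3.14, 3.14, 3.14].

## Interface

Orientations are given as [roll, pitch, yaw] about the fixed x, y, z axes, in that order (R = Rz(yaw) Ry(pitch) Rx(roll)).
In Python, from cell import * gives the robot as it stands. The module is installed in compiled form; this text tells all that it offers.
- The arm moves only by the shell command python3 -m jog 'ROWS' [FORCE]. ROWS is JSON, a list of rows, each a list of 3 entries, a list of its own where there are three numbers: the finger opening in mm, from 0 to 94, then the shift along the tool's x, y, z in units of 50 mm (1.0 is 50 mm), then the turn about the tool's z in units of 180 degrees (1.0 is 180 degrees). In form: [[fingers, [dx, dy, dz], twist], ...]. A call has 1 to 20 rows; each row shifts and turns the commanded pose from where the row before left it, along the tool's axes as they then stand; what a row does not reach is not made up. A row lasts 1/10 s, in which the tool goes at most 50 mm and 8.59 degrees, less where a joint would pass 70% of its speed; a pose out of reach is approached as far as the arm can. A call with a number of a shift or a turn outside -1 to 1 is refused whole. A call with a gripper value outside its range is refused whole. The fingers move at their own pace and stop on an object; FORCE is the grip in N (left out, the last holds). Time passes only in rows, so rows that do not move let the fingers close. It gives the time, the measured TCP pose, the force, the opening and the grip force at its end, in the units of the state.
- read_state(): the state, without advancing time (a new reading comes with each control period).
- camera(name): name is "scene" or "side" or "wrist"; returns the picture (480x640x3 uint8, red, green, blue); there is no depth.
- calibration(name): a dict with "mtx" (3x3 intrinsics, pixels), "distortion" ([k1, k2, p1, p2, k3] as OpenCV has them; the pictures are not rectified), "cam_to_world" (4x4, takes a point from camera to world coordinates); the wrist camera has in their place "hand_eye" (4x4, takes a point from camera to tool coordinates, whose origin is the TCP and whose axes are the flange's). Camera axes: x right, y down, z forward; pixel columns grow to the right and rows downward; lengths in mm; the calibration is good to about 2 mm. A picture is of the moment at which its call begins: read the wrist's pose just before it. calibration takes no time and is no camera call.
- sign_off(): hands the job in; it is judged then, once.
Trained networks look in the newest picture that a camera, given by its name, has taken for a name from the list of things; names that differ only in an ending like _2 or _b are one class to them, and where a whole thing is asked for, a point or a joint stands for the part that bears it (a point fixed in the world has none). Each returns a list of dicts, best first, with "conf" (0 to 1); they miss things now and then, are a little off and sometimes report something else, mostly with a low value. They report only what shows in the picture. A call takes as long as a camera call. They do not tell look-alikes from the thing itself.
- regions_of(camera, query): "pixels" (480x640 bool, what is visible of it) and "rect" ([centre column, centre row, width, height] in pixels, round what is visible of it).
The state is a dict: "clock": time; "joints": joint angles; "qd": joint speeds; "effort": joint torques, N m; "eef_pos": TCP position; "eef_rot": TCP orientation; "wrist_force": force on the tool from outside, world axes, zero at the start; "moment": the same for the moment, N m; "finger_gap": finger opening in mm; "finger_force": force on a finger pad.
Only numpy, scipy, OpenCV 4.12 (cv2) and the standard library are available. Lean on these libraries where they do the work, as an engineer would, in place of code of your own. Each camera call takes 0.05 s, during which the arm holds its last target. There are 200 camera calls.

## Working session

There is one attempt and no reset: what is moved stays moved. The work goes in short steps, Python scripts to look and compute and a shell command to move; the robot and the scene stay as the last step left them, time stands still between calls to the robot, and variables do not carry over. Pictures are saved under pics/ and viewed, at most 10 in all, crops included, and the job is handed in when it is done.

```bash
mkdir -p pics; cat > h.py <<'E'
from cell import *
import numpy as np, cv2
from scipy.spatial.transform import Rotation as Ro
def c2w(name, s=None):
    c=calibration(name)
    if name!='wrist': return np.array(c['cam_to_world']),c
    s=s or read_state(); T=np.eye(4); T[:3,:3]=Ro.from_euler('xyz',s['eef_rot']).as_matrix(); T[:3,3]=s['eef_pos']
    return T@np.array(c['hand_eye']),c
def pix2z(name,uv,z,s=None):
    T,c=c2w(name,s); p=cv2.undistortPoints(np.array([[uv]],float),np.array(c['mtx']),np.array(c['distortion']))[0,0]
    d=T[:3,:3]@[p[0],p[1],1]; return T[:3,3]+d*(z-T[2,3])/d[2]
def w2pix(name,P,s=None):
    T,c=c2w(name,s); I=np.linalg.inv(T)
    return cv2.projectPoints(np.array(P,float).reshape(-1,3),cv2.Rodrigues(I[:3,:3])[0],I[:3,3],np.array(c['mtx']),np.array(c['distortion']))[0][:,0]
def save(im,n): cv2.imwrite('pics/'+n,im[:,:,::-1])
E
python3 - <<'E'
from h import *
for n in ['scene','side','wrist']:
    s=read_state(); im=camera(n); save(im,n+'0.png')
    for q in ['knob','regulator']:
        for r in regions_of(n,q): 
            print(n,q,round(r['conf'],2),np.round(r['rect']), [np.round(pix2z(n,r['rect'][:2],z,s)[:2]) for z in ((15,) if q=='knob' else (61,))], r['pixels'].sum(), im[r['pixels']].mean(0).round())
    np.save(n+'0.npy',im)
a=[cv2.imread(f'pics/{n}0.png') for n in ['scene','side']]
print(s)
E
```

```text
scene knob 0.84 [222. 270.  23.  25.] [array([442., 139.])] 518 [191. 134. 152.]
scene knob 0.81 [234. 240.  26.  22.] [array([527., 171.])] 401 [42. 41. 41.]
scene knob 0.74 [266. 272.  29.  32.] [array([487.,  57.])] 847 [36. 36. 37.]
scene regulator 0.94 [371. 306.  97.  92.] [array([ 484., -188.])] 5364 [103. 107. 118.]
side knob 0.83 [239. 241.  21.  21.] [array([451., 149.])] 288 [236. 146. 174.]
side knob 0.71 [260. 253.  28.  27.] [array([489.,  69.])] 608 [49. 49. 47.]
side knob 0.71 [321. 373.  27.  68.] [array([ 509., -364.])] 737 [196. 102.  89.]
side knob 0.58 [272. 236.  15.  19.] [array([532., 166.])] 160 [55. 55. 52.]
side regulator 0.86 [294. 301.  83.  75.] [array([ 498., -237.])] 5059 [113. 129. 146.]
wrist knob 0.85 [247. 163.  70.  77.] [array([490.,  57.])] 4165 [34. 34. 34.]
wrist knob 0.8 [203.  66.  54.  67.] [array([454., 140.])] 2765 [170. 119. 138.]
wrist knob 0.67 [290.  30.  54.  58.] [array([530., 169.])] 2633 [40. 40. 40.]
wrist knob 0.39 [276. 392. 136. 163.] [array([ 511., -184.])] 13812 [ 87.  95. 106.]
wrist regulator 0.7 [280. 394. 141. 164.] [array([ 518., -154.])] 13855 [ 87.  95. 106.]
{'clock': 0.3, 'joints': array([-6.66278577e-02,  3.00069085e-01,  1.52118452e+00, -3.05680357e-06,
        1.32068412e+00, -6.66329483e-02]), 'qd': array([-4.64277000e-04, -1.39787555e-03, -2.00437683e-03, -1.31956617e-03,
       -3.44873621e-04,  4.15375283e-05]), 'effort': array([-1.07383465e-03, -5.31164789e+01, -3.52477205e+01,  7.07380800e-02,
        2.26098555e-02, -9.00538703e-05]), 'eef_pos': array([ 5.49905698e+02, -1.28396651e-02,  1.80474677e+02]), 'eef_rot': array([-3.14124814e+00, -2.00217043e-05,  1.57080217e+00]), 'wrist_force': array([-0.10577314,  0.63722739,  0.88729913]), 'moment': array([-0.01719546,  0.03179946,  0.05468153]), 'finger_force': 0.0, 'finger_gap': 93.83826920427542}
```

View pics/scene0.png

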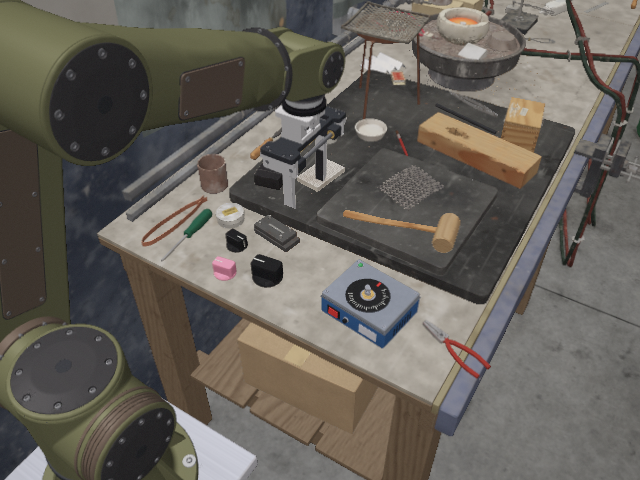

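View pics/wrist0.png

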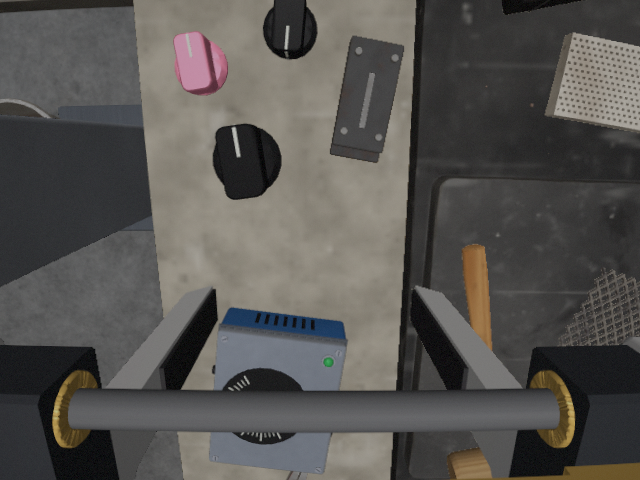

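Candidates in the scene picture: a pink knob at (222,270), a large black one at (266,272) and a small black one at (234,240). The small black one fits the description. It is at (290,30) in the wrist picture, with its pointer towards -y. First I move to look at the dial from close by.

```bash
python3 -m jog '[[94,[-0.8,-0.2,0],0],[94,[-0.8,-0.2,0],0],[94,[-0.8,-0.2,0],0],[94,[-0.8,-0.2,0],0],[94,[-0.8,-0.2,0],0],[94,[-0.8,-0.2,0],0],[94,[0,0,0],0],[94,[0,0,0],0]]'
python3 - <<'E'
from h import *
import cell; print([k for k in dir(cell) if not k.startswith('_')], getattr(cell,'grasp_offset',None))
s=read_state(); im=camera('wrist'); np.save('w1.npy',im); print(s['eef_pos'],s['eef_rot'],s['joints'])
save(im,'w1.png')
for q in ['regulator','knob']:
    for r in regions_of('wrist',q): print(q,r['conf'],r['rect'],pix2z('wrist',r['rect'][:2],61,s))
print(c2w('wrist',s)[0][:3].round(2), pix2z('wrist',[320,240],61,s))
E
```

```text
clock: 1.25
eef_pos: [489.7, -240.4, 180.5]
eef_rot: [-3.141, -0.0, 1.569]
wrist_force: [-0.1, 0.8, 0.0]
finger_gap: 94.4
finger_force: 0.0
['Unreachable', 'calibration', 'camera', 'grasp_offset', 'read_state', 'regions_of', 'sign_off'] 18.8
[ 489.74528332 -240.36684807  180.503049  ] [-3.14140342e+00 -3.17674597e-04  1.56915387e+00] [-5.23497082e-01  2.90324613e-01  1.53370364e+00  1.87008409e-04
  1.31788681e+00 -5.21901478e-01]
regulator 0.78 [345.4, 144.1, 173.5, 205.5] [ 515.33681147 -166.65109308   61.        ]
[[ 1.0000e+00 -0.0000e+00  0.0000e+00  4.8959e+02]
 [-0.0000e+00 -9.6000e-01 -2.6000e-01 -1.6436e+02]
 [ 0.0000e+00  2.6000e-01 -9.6000e-01  3.8567e+02]] [ 495.51492842 -244.55685988   61.        ]
```

View pics/w1.png

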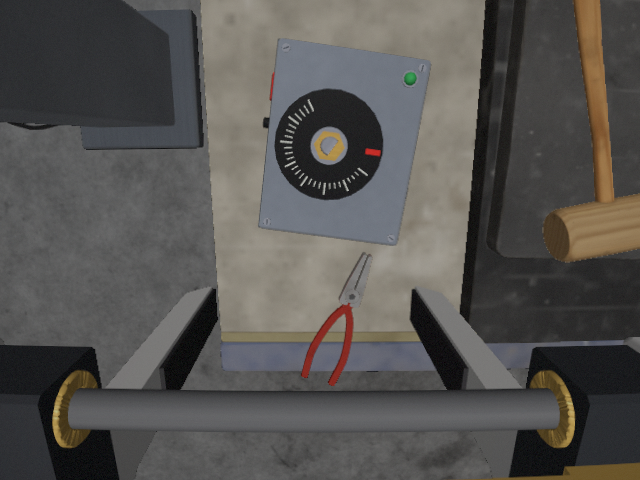

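The dial plate is at (329,144), the red mark at (372,152) and the shaft end at about (329,146). Next I fit the plate and enlarge the shaft.

```bash
python3 - <<'E'
from h import *
im=np.load('w1.npy'); s=read_state()
# plate contour points -> world z=61 -> circle fit
g=cv2.cvtColor(im,cv2.COLOR_RGB2GRAY); m=((g<60)).astype(np.uint8); m[:, :272]=0; m[210:]=0; m[:80]=0;m[:,392:]=0
m=cv2.morphologyEx(m,cv2.MORPH_CLOSE,np.ones((9,9)))
c=max(cv2.findContours(m,0,1)[0],key=cv2.contourArea); h=cv2.convexHull(c)[:,0]
P=np.array([pix2z('wrist',p,61,s)[:2] for p in h])
(cx,cy),r=cv2.minEnclosingCircle(P.astype(np.float32)); A=np.c_[P,np.ones(len(P))]; q=np.linalg.lstsq(A,(P**2).sum(1),rcond=None)[0]; C=q[:2]/2
print('circle',C,np.sqrt(q[2]+C@C),(cx,cy),r)
f=im.astype(int); red=(f[...,0]>150)&(f[...,1]<70)&(f[...,2]<70); red[:, :350]=0; red[180:]=0; v,u=np.nonzero(red); p=pix2z('wrist',[u.mean(),v.mean()],61,s)[:2]
d=p-C; print('red',u.mean(),v.mean(),p,np.hypot(*d),'yaw',np.arctan2(d[1],d[0]))
# lid edges long sides: from pixels
for a,b in [((279,39),(259,227)),((431,62),(397,244)),((279,39),(431,62)),((259,227),(397,244))]:
    e=pix2z('wrist',b,60,s)-pix2z('wrist',a,60,s); print(np.hypot(*e[:2]),np.arctan2(e[1],e[0]))
# scene estimate
i2=np.load('scene0.npy').astype(int); r2=(i2[...,0]>150)&(i2[...,1]<70)&(i2[...,2]<70); r2[:270]=0;r2[300:]=0;r2[:,:365]=0;r2[:,400:]=0
v,u=np.nonzero(r2); print('scene red',pix2z('scene',[u.mean(),v.mean()],61), 'pred shaft tip px',w2pix('scene',[*C,84.5]),w2pix('wrist',[*C,84.5],s), w2pix('side',[*C,84.5]))
k=im[115:175,294:364]; save(cv2.resize(k,None,fx=9,fy=9,interpolation=cv2.INTER_CUBIC),'w1c.png')
E
```

```text
circle [ 502.3772299  -166.36982588] 42.58216440530517 (502.2994079589844, -166.38671875) 42.81109619140625
red 372.54794520547944 151.6164383561644 [ 537.44076947 -170.89470601] 35.35429743788462 yaw -0.12833872520963452
145.43670038537903 -1.703862579778899
144.424427121942 -1.7008488840993807
116.39890385446365 -0.13290835022093653
116.83870467012845 -0.12423936446192213
scene red [ 539.04796814 -173.56171224   61.        ] pred shaft tip px [[366.48801878 286.07372326]] [[329.66441462 145.92793051]] [[287.69177569 268.87164523]]
```

View pics/w1c.png

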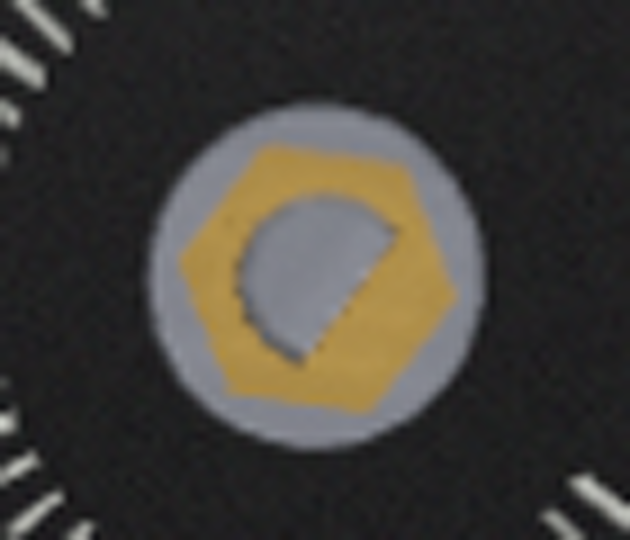

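The flat runs from (395,235) to (303,360) in the crop, with its normal facing lower right, about 0.5 rad clockwise of off. Shaft and plate fits agree. Next the knob, viewed from the same relative pose.

```bash
python3 - <<'E'
from h import *
s=read_state()
a,b=[pix2z('wrist',[294+x/9-.45,115+y/9-.45],84.5,s) for x,y in((395,235),(303,360))]
e=a-b; print('chord',np.hypot(*e[:2]),'flat yaw',np.arctan2(e[1],e[0])-np.pi/2); n=np.array([np.sin(np.arctan2(e[1],e[0])),-np.cos(np.arctan2(e[1],e[0]))]); print('centre',(a+b)[:2]/2-2.4*n)
E
python3 -m jog '[[94,[0.84,0.07,0],0],[94,[0.84,0.07,0],0],[94,[0.84,0.07,0],0],[94,[0.84,0.07,0],0],[94,[0.84,0.07,0],0],[94,[0.84,0.07,0],0],[94,[0.84,0.07,0],0],[94,[0.84,0.07,0],0],[94,[0,0,0],0],[94,[0,0,0],0]]'
python3 - <<'E'
from h import *
s=read_state(); im=camera('wrist'); np.save('w2.npy',im); print(s['eef_pos'],s['eef_rot'],s['joints'])
for r in regions_of('wrist','knob'): print(r['conf'],r['rect'],pix2z('wrist',r['rect'][:2],4,s),r['pixels'].sum())
r=min(regions_of('wrist','knob'),key=lambda r:np.hypot(*(np.array(r['rect'][:2])-[330,145])))['rect']
u,v=int(r[0]),int(r[1]); print(u-60,v-55); save(cv2.resize(im[max(v-55,0):v+55,u-60:u+60],None,fx=5,fy=5,interpolation=cv2.INTER_CUBIC),'w2c.png')
E
```

```text
chord 12.39633544256976 flat yaw -0.637027634809933
centre [ 502.40144834 -166.15408683]
clock: 2.4
eef_pos: [517.6, 97.3, 180.6]
eef_rot: [-3.141, 0.0, 1.574]
wrist_force: [0.4, 0.1, 0.4]
finger_gap: 94.0
finger_force: 0.0
[517.60708296  97.31872767 180.57237272] [-3.14138970e+00  1.42081084e-04  1.57391405e+00] [ 1.16365009e-01  2.48175770e-01  1.58695433e+00 -1.22483571e-04
  1.30668027e+00  1.13279285e-01]
0.87 [241.3, 176.1, 47.6, 53.9] [449.58600696 141.03932794   4.        ] 2121
0.75 [285.8, 266.1, 66.8, 76.6] [490.45631943  51.95281554   4.        ] 3705
0.59 [326.7, 142.4, 50.0, 58.8] [530.00512306 172.14056831   4.        ] 2185
266 87
```

View pics/w2c.png

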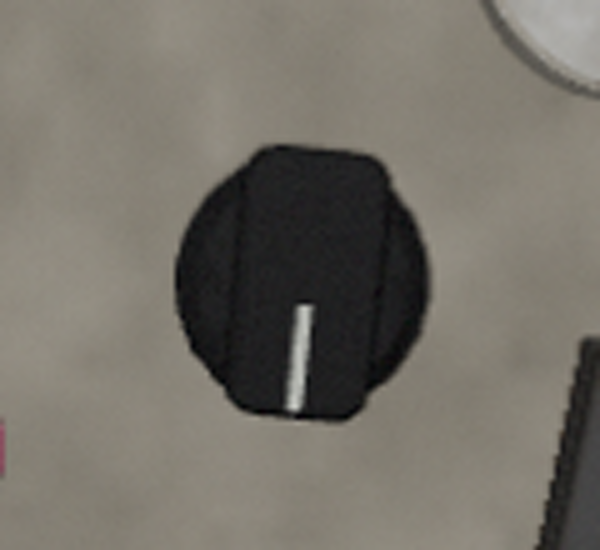

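The small black knob is confirmed at about (326,143). Its pointer goes from (306,305) to (293,412) in the crop, a yaw of about -1.67.

```bash
python3 - <<'E'
from h import *
s=read_state()
for z in (8,19,30): print(pix2z('wrist',[326.2,143.2],z,s), s['eef_pos'])
a,b=[pix2z('wrist',[266+x/5,87+y/5],30,s) for x,y in((306,305),(293,412))]; d=b-a; print(np.arctan2(d[1],d[0]),np.hypot(*d[:2]),b)
for (x,y),(x2,y2) in [((247,165),(228,390)),((388,200),(367,390))]:
    d=np.subtract(*[pix2z('wrist',[266+p/5,87+q/5],30,s) for p,q in ((x2,y2),(x,y))]); print(np.arctan2(d[1],d[0]))
E
python3 -m jog '[[50,[0.5,0.08,0],0.032],[50,[0.5,0.08,0.5],0],[50,[0.49,0.08,0.8],0],[50,[0,0,0.8],0],[50,[0,0,0.4],0],[50,[0,0,0],0],[50,[0,0,0],0]]' 20
```

```text
[530.0518256  169.42401935   8.        ] [517.91494968  95.34577785 180.70491478]
[529.6902483 169.4826296  19.       ] [517.91494968  95.34577785 180.70491478]
[529.328671   169.54123985  30.        ] [517.91494968  95.34577785 180.70491478]
-1.6868695383847412 18.435516471840327 [528.08938592 147.18156644  30.        ]
-1.6575092282085602
-1.6676556355233751
clock: 3.25
eef_pos: [535.4, 168.8, 56.6]
eef_rot: [3.141, -0.0, 1.469]
wrist_force: [-0.2, -0.6, 0.6]
finger_gap: 50.0
finger_force: 0.0
```

```bash
python3 -m jog '[[50,[0.04,-0.124,0],0],[50,[0,0,0.5],0],[50,[0,0,0.4],0],[50,[0,0,0],0],[50,[0,0,0],0],[50,[0,0,0],0]]'
```

```text
clock: 3.85
eef_pos: [529.8, 172.3, 12.4]
eef_rot: [3.139, -0.001, 1.47]
wrist_force: [-0.1, 0.2, 0.8]
finger_gap: 50.0
finger_force: 0.0
```

```bash
python3 -m jog '[[24,[0,0,0.02],0],[20,[0,0,0],0],[20,[0,0,0],0],[20,[0,0,0],0],[20,[0,0,0],0],[20,[0,0,0],0],[20,[0,0,0],0],[20,[0,0,0],0]]' 25
python3 - <<'E'
from h import *
s=read_state(); im=camera('wrist'); save(im,'w3.png'); print(s['eef_pos'],s['eef_rot'],s['finger_gap'],s['finger_force'])
E
```

```text
clock: 4.65
eef_pos: [528.9, 172.1, 9.6]
eef_rot: [-3.142, -0.0, 1.47]
wrist_force: [-0.8, -0.3, -0.2]
finger_gap: 20.3
finger_force: 0.0
[528.93632599 172.0695522    9.61688228] [-3.14153720e+00 -4.56947665e-06  1.47024940e+00] 20.285216598527775 0.0
```

View pics/w3.png

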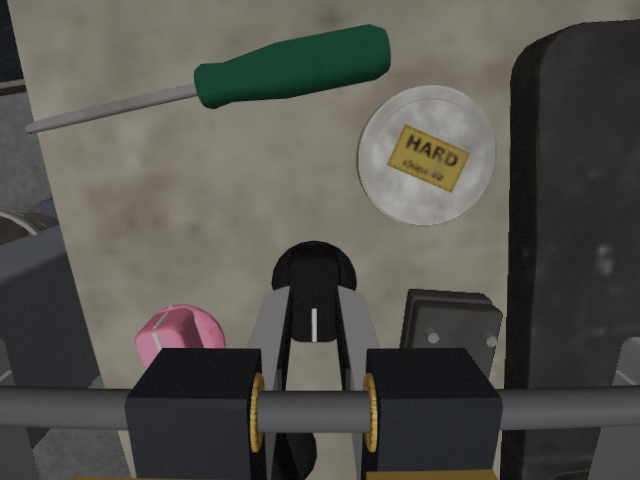

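```bash
python3 - <<'E'
from h import *
s=read_state(); p=s['eef_pos']
print(w2pix('wrist',[p,p+[0,0,18.8],p+[10,0,0],p-[10,0,0]],s))
for z in (8,30): print(z,pix2z('wrist',[314,275],z,s))
print(pix2z('wrist',[314,311],30,s),pix2z('wrist',[314,341],30,s),pix2z('wrist',[314,257],30,s))
print(s['finger_gap'],s['finger_force'])
E
```

```text
[[313.23138428 285.104062  ]
 [313.27920447 298.20315072]
 [331.4886498  283.36330136]
 [295.01731753 286.83246792]]
8 [529.87716382 177.24174049   8.        ]
30 [530.55905006 184.74257926  30.        ]
[528.66307621 165.80357375  30.        ] [527.00050197 149.19359538  30.        ] [531.47044415 193.8454513   30.        ]
20.119994984555763 0.0
```

```bash
python3 -m jog '[[0,[0,0,0],0],[0,[0,0,0],0],[0,[0,0,0],0],[0,[0,0,0],0]]' 25
python3 - <<'E'
from h import *
s=read_state(); im=camera('wrist'); save(cv2.resize(im[220:400,220:410],None,fx=3,fy=3,interpolation=cv2.INTER_CUBIC),'w4.png'); print(s['eef_pos'],s['finger_gap'],s['finger_force'])
E
```

```text
clock: 5.1
eef_pos: [528.9, 172.0, 9.6]
eef_rot: [-3.142, -0.0, 1.47]
wrist_force: [-0.2, -0.2, -0.1]
finger_gap: 0.5
finger_force: 0.0
[528.94441384 172.0452106    9.63770078] 0.5028095786415621 0.0
```

View pics/w4.png

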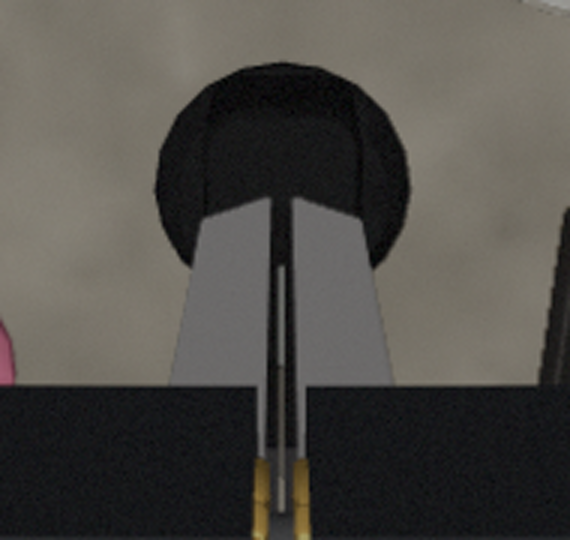

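The fingers shut to 0.5 mm without gripping, although they seem to be over the wing. I check this with the side camera.

```bash
python3 - <<'E'
from h import *
s=read_state(); p=s['eef_pos']; im=camera('side'); i2=camera('scene')
P=[p,p+[0,0,18.8],[529.4,171.5,0],[529.4,171.5,30]]
a,b=w2pix('side',P),w2pix('scene',P);print(a.round(1),b.round(1))
def cr(im,c): 
    u,v=int(c[0]),int(c[1]); return cv2.resize(im[v-50:v+50,u-35:u+35],(385,550),interpolation=cv2.INTER_CUBIC)
save(np.hstack([cr(im,a[1]),cr(i2,b[1])]),'s5.png')
E
```

```text
[[269.8 237.1]
 [269.8 229.8]
 [270.1 240.8]
 [270.  229.3]] [[235.  241.6]
 [234.1 235.3]
 [235.7 244.8]
 [234.4 234.7]]
```

View pics/s5.png

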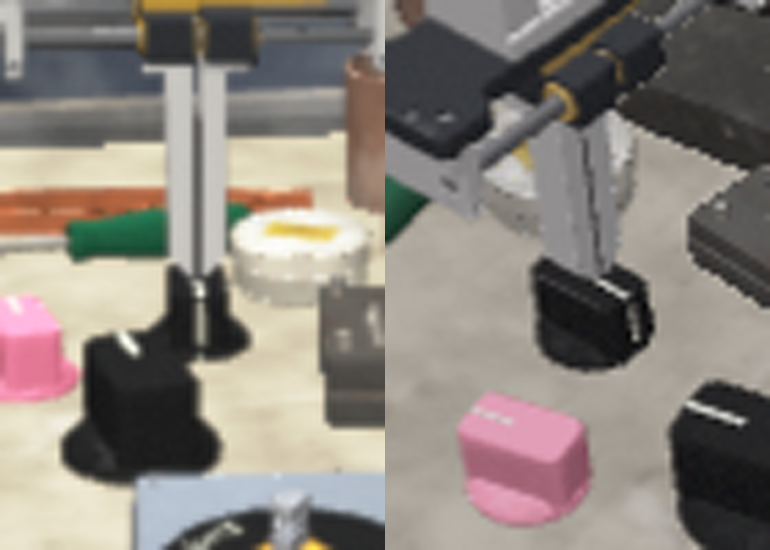

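```bash
python3 -m jog '[[54,[0,0,-0.1],0],[54,[0,0,0],0],[54,[0,0,0],0],[54,[0,0,0.1],0],[54,[0,0,0.06],0],[54,[0,0,0.06],0],[54,[0,0,0],0],[54,[0,0,0],0]]' 6
python3 -m jog '[[15,[0,0,0],0],[15,[0,0,0],0],[15,[0,0,0],0],[15,[0,0,0],0],[15,[0,0,0],0],[15,[0,0,0],0],[15,[0,0,0],0]]' 6
```

```text
clock: 6.05
eef_pos: [528.9, 172.0, 3.5]
eef_rot: [-3.141, 0.0, 1.47]
wrist_force: [-0.4, 0.5, -0.4]
finger_gap: 54.1
finger_force: 0.0
clock: 6.75
eef_pos: [528.9, 172.0, 3.7]
eef_rot: [-3.142, 0.0, 1.47]
wrist_force: [-0.7, 0.6, -1.0]
finger_gap: 25.0
finger_force: 5.0
```

```bash
python3 -m jog '[[40,[0,0,0],0],[40,[0,0,0],0],[40,[0,0,0.04],0],[40,[0,0,0.04],0],[40,[0,0,0.04],0],[40,[0,0,0.04],0],[40,[0,0,0.04],0],[40,[0,0,0],0]]' 6
```

```text
clock: 7.55
eef_pos: [528.8, 172.0, -6.7]
eef_rot: [-3.141, 0.0, 1.47]
wrist_force: [-0.4, 0.5, -0.2]
finger_gap: 40.3
finger_force: 0.0
```

```bash
python3 -m jog '[[15,[0,0,0],0],[15,[0,0,0],0],[15,[0,0,0],0],[15,[0,0,0],0],[15,[0,0,0],0]]' 30
```

```text
clock: 8.05
eef_pos: [529.0, 172.1, -6.2]
eef_rot: [3.141, -0.0, 1.47]
wrist_force: [-0.3, -0.5, 0.6]
finger_gap: 25.8
finger_force: 30.0
```

```bash
python3 -m jog '[[15,[0,0,-0.4],0],[15,[0,0,-0.8],0],[15,[0,0,-0.8],0],[15,[0,0,-0.4],0],[15,[-0.85,0.016,0],0],[15,[-0.85,0.016,0],0],[15,[-0.85,0.016,0],0],[15,[-0.85,0.016,0],0],[15,[-0.85,0.016,0],0],[15,[-0.85,0.016,0],0],[15,[-0.85,0.016,0],0],[15,[-0.82,0.016,0],0],[15,[0,0,0],-0.047],[15,[0,0,0],-0.047],[15,[0,0,0],-0.047],[15,[0,0,0],-0.047],[15,[0,0,0],-0.047],[15,[0,0,0],-0.047],[15,[0,0,0],-0.047],[15,[0,0,0],0]]'
python3 - <<'E'
from h import *
s=read_state(); im=camera('wrist'); i2=camera('side'); np.save('s6.npy',i2)
print(s['eef_pos'],s['eef_rot'],s['joints'],s['finger_gap'],s['finger_force'],s['wrist_force'])
E
```

```text
clock: 10.05
eef_pos: [501.3, -165.4, 113.6]
eef_rot: [-3.142, -0.0, 2.506]
wrist_force: [-0.3, -0.4, -1.3]
finger_gap: 25.6
finger_force: 30.0
[ 501.26689109 -165.35686276  113.58976161] [-3.14152707e+00 -1.58306868e-04  2.50634073e+00] [-3.88018831e-01  3.16838252e-01  1.66236753e+00 -2.70713019e-05
  1.16255642e+00 -1.32355249e+00] 25.60443851280147 29.999447919665272 [-0.25934073 -0.44711286 -1.32375756]
```

```bash
python3 -m jog '[[15,[-0.01,-0.006,0.25],0],[15,[0,0,0.3],0],[15,[0,0,0.18],0],[15,[0,0,0],0],[15,[0,0,0],0],[15,[0,0,0],0]]'
python3 -m jog '[[15,[0,0,0.03],0],[15,[0,0,0.03],0],[15,[0,0,0],0],[15,[0,0,0],0]]'
```

```text
clock: 10.75
eef_pos: [501.9, -166.0, 77.7]
eef_rot: [3.141, 0.001, 2.503]
wrist_force: [0.3, -0.9, -0.4]
finger_gap: 25.8
finger_force: 30.0
clock: 11.15
eef_pos: [501.5, -165.9, 74.2]
eef_rot: [-3.142, -0.0, 2.504]
wrist_force: [0.4, -1.0, -0.6]
finger_gap: 25.9
finger_force: 30.0
```

```bash
python3 -m jog '[[15,[0,0,0.02],0],[15,[0,0,0],0],[15,[0,0,0],0]]'
```

```text
clock: 11.45
eef_pos: [501.6, -165.9, 73.1]
eef_rot: [-3.142, -0.0, 2.504]
wrist_force: [-0.5, -0.0, -1.4]
finger_gap: 26.0
finger_force: 30.0
```

```bash
python3 -m jog '[[15,[0,0,0.02],0],[15,[0,0,0],0],[15,[0,0,0],0]]';python3 -m jog '[[15,[0,0,0.02],0],[15,[0,0,0],0],[15,[0,0,0],0]]'
```

```text
clock: 11.75
eef_pos: [501.6, -165.9, 72.1]
eef_rot: [-3.142, -0.0, 2.504]
wrist_force: [-0.2, -1.4, -0.8]
finger_gap: 25.8
finger_force: 30.0
clock: 12.05
eef_pos: [501.6, -165.9, 71.1]
eef_rot: [3.142, 0.0, 2.504]
wrist_force: [0.5, 0.3, -1.2]
finger_gap: 25.3
finger_force: 30.0
```

```bash
python3 -m jog '[[15,[0,0,0.02],0],[15,[0,0,0],0],[15,[0,0,0],0]]'
```

```text
clock: 12.35
eef_pos: [501.6, -166.0, 70.2]
eef_rot: [-3.142, 0.0, 2.504]
wrist_force: [-0.1, -1.4, 0.4]
finger_gap: 25.5
finger_force: 30.0
```

```bash
python3 -m jog '[[15,[0,0,0.02],0],[15,[0,0,0],0],[15,[0,0,0],0]]'
```

```text
clock: 12.65
eef_pos: [501.5, -166.1, 69.1]
eef_rot: [-3.141, 0.0, 2.504]
wrist_force: [-0.5, -2.7, -0.7]
finger_gap: 25.9
finger_force: 30.0
```

```bash
python3 -m jog '[[15,[0,0,0.02],0],[15,[0,0,0],0],[15,[0,0,0],0]]'
```

```text
clock: 12.95
eef_pos: [501.5, -166.1, 68.1]
eef_rot: [-3.141, 0.0, 2.504]
wrist_force: [-0.9, -4.8, 0.3]
finger_gap: 25.9
finger_force: 30.0
```

It has entered, with a side force of -4.8 N in y. I ease the tool that way.

```bash
python3 -m jog '[[15,[-0.008,-0.011,0],0],[15,[0,0,0],0],[15,[0,0,0],0]]'
```

```text
clock: 13.25
eef_pos: [501.5, -166.4, 68.1]
eef_rot: [3.141, -0.0, 2.504]
wrist_force: [-1.7, -1.1, -0.2]
finger_gap: 25.8
finger_force: 30.0
```

```bash
python3 -m jog '[[15,[0,0,0.02],0],[15,[0,0,0],0],[15,[0,0,0],0]]'
```

```text
clock: 13.55
eef_pos: [501.5, -166.5, 67.0]
eef_rot: [3.142, -0.0, 2.504]
wrist_force: [0.2, -0.4, -0.2]
finger_gap: 25.5
finger_force: 30.0
```

Free now. On down to the clip.

```bash
python3 -m jog '[[15,[0,0,0.02],0],[15,[0,0,0],0],[15,[0,0,0],0]]'; python3 -m jog '[[15,[0,0,0.02],0],[15,[0,0,0],0],[15,[0,0,0],0]]'
```

```text
clock: 13.85
eef_pos: [501.5, -166.5, 66.1]
eef_rot: [3.142, -0.0, 2.504]
wrist_force: [-0.3, -0.3, -1.3]
finger_gap: 25.6
finger_force: 30.0
clock: 14.15
eef_pos: [501.5, -166.6, 65.1]
eef_rot: [3.142, -0.0, 2.504]
wrist_force: [0.0, 0.3, -0.8]
finger_gap: 25.8
finger_force: 30.0
```

```bash
python3 -m jog '[[15,[0,0,0.02],0],[15,[0,0,0],0],[15,[0,0,0],0]]'; python3 -m jog '[[15,[0,0,0.02],0],[15,[0,0,0],0],[15,[0,0,0],0]]'
```

```text
clock: 14.45
eef_pos: [501.5, -166.5, 64.1]
eef_rot: [-3.142, -0.0, 2.504]
wrist_force: [-0.3, 0.6, 0.3]
finger_gap: 26.0
finger_force: 30.0
clock: 14.75
eef_pos: [501.5, -166.5, 63.1]
eef_rot: [3.142, -0.0, 2.504]
wrist_force: [-1.3, 2.3, 1.7]
finger_gap: 25.5
finger_force: 30.0
```

```bash
python3 -m jog '[[15,[0,0,0.02],0],[15,[0,0,0],0],[15,[0,0,0],0]]'
```

```text
clock: 15.05
eef_pos: [501.4, -166.5, 61.9]
eef_rot: [-3.141, -0.0, 2.504]
wrist_force: [-1.8, 2.1, -0.3]
finger_gap: 25.6
finger_force: 30.0
```

```bash
python3 -m jog '[[15,[0,0,0.02],0],[15,[0,0,0],0],[15,[0,0,0],0]]'
```

```text
clock: 15.35
eef_pos: [501.4, -166.5, 60.8]
eef_rot: [-3.141, -0.001, 2.504]
wrist_force: [-1.0, 2.2, -1.9]
finger_gap: 25.6
finger_force: 30.0
```

```bash
python3 -m jog '[[15,[0,0,0.02],0],[15,[0,0,0],0],[15,[0,0,0],0]]'
```

```text
clock: 15.65
eef_pos: [501.4, -166.5, 59.9]
eef_rot: [-3.141, -0.0, 2.504]
wrist_force: [-1.1, 1.8, -2.2]
finger_gap: 25.8
finger_force: 30.0
```

```bash
python3 -m jog '[[15,[0,0,0.02],0],[15,[0,0,0],0],[15,[0,0,0],0]]'
```

```text
clock: 15.95
eef_pos: [501.5, -166.6, 59.0]
eef_rot: [-3.142, -0.0, 2.504]
wrist_force: [-1.3, 1.0, -1.7]
finger_gap: 26.0
finger_force: 30.0
```

```bash
python3 -m jog '[[15,[0,0,0.02],0],[15,[0,0,0],0],[15,[0,0,0],0]]'
```

```text
clock: 16.25
eef_pos: [501.4, -166.6, 58.0]
eef_rot: [-3.141, -0.0, 2.504]
wrist_force: [-2.3, 2.6, -2.4]
finger_gap: 25.7
finger_force: 30.0
```

```bash
python3 -m jog '[[15,[0,0,0.02],0],[15,[0,0,0],0],[15,[0,0,0],0]]'
```

```text
clock: 16.55
eef_pos: [501.5, -166.6, 57.1]
eef_rot: [-3.142, -0.0, 2.504]
wrist_force: [-1.0, 0.9, -2.8]
finger_gap: 25.5
finger_force: 30.0
```

```bash
python3 -m jog '[[15,[0,0,0.02],0],[15,[0,0,0],0],[15,[0,0,0],0]]'
```

```text
clock: 16.85
eef_pos: [501.7, -166.6, 56.2]
eef_rot: [3.142, 0.0, 2.504]
wrist_force: [-1.9, 0.7, 0.3]
finger_gap: 25.4
finger_force: 30.0
```

```bash
python3 -m jog '[[15,[0,0,0.01],0],[15,[0,0,0],0],[15,[0,0,0],0]]'
```

```text
clock: 17.15
eef_pos: [501.7, -166.7, 56.1]
eef_rot: [3.141, 0.001, 2.504]
wrist_force: [-3.6, 1.6, 5.7]
finger_gap: 25.6
finger_force: 30.0
```

```bash
python3 - <<'E'
from h import *
s=read_state(); print(s['eef_pos'],s['wrist_force'],s['moment'])
im=camera('side'); i2=camera('scene')
k=lambda z: np.array([[501.5,-166.5,z]])
a=w2pix('side',k(80))[0]; b=w2pix('scene',k(80))[0]
def cr(im,c): 
    u,v=int(c[0]),int(c[1]); return cv2.resize(im[v-40:v+40,u-40:u+40],(400,400),interpolation=cv2.INTER_CUBIC)
save(np.hstack([cr(im,a),cr(i2,b)]),'s7.png')
for n,c in(('side',a),('scene',b)):
    print(n,[(z,(w2pix(n,k(z))[0]-c.astype(int)+40)*5) for z in (61,62.5,92.5)])
E
```

```text
[ 501.73535772 -166.66909018   56.12844025] [-3.56767053  1.64401772  5.66503037] [0.39811162 0.67879671 0.01545945]
side [(61, array([200.44373957, 251.52691865])), (62.5, array([200.47907542, 247.62463869])), (92.5, array([201.20859081, 168.36460181]))]
scene [(61, array([198.33609815, 234.08767905])), (62.5, array([198.54307583, 231.43546992])), (92.5, array([202.75539315, 177.36351767]))]
```

View pics/s7.png

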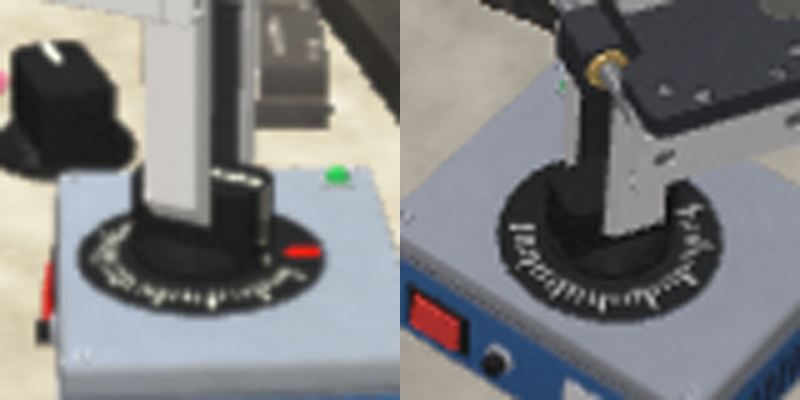

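The knob is home: the force rises at a TCP height of 56.1 mm, which puts the underside 1.5 mm over the dial, and the side picture shows the skirt down on the plate. Now I turn it to off.

```bash
python3 -m jog '[[15,[0.005,-0.004,-0.006],0],[15,[0,0,0],0],[15,[0,0,0],0],[15,[0,0,0],-0.02],[15,[0,0,0],-0.02],[15,[0,0,0],-0.02],[15,[0,0,0],-0.02],[15,[0,0,0],0]]'
```

```text
clock: 18.05
eef_pos: [501.6, -167.1, 56.2]
eef_rot: [-3.141, 0.001, 2.756]
wrist_force: [0.5, -2.1, 2.0]
finger_gap: 25.4
finger_force: 30.0
```

```bash
python3 -m jog '[[15,[0,0,0],-0.02],[15,[0,0,0],-0.02],[15,[0,0,0],-0.02],[15,[0,0,0],-0.02],[15,[0,0,0],0],[15,[0,0,0],0],[15,[0,0,0],0]]'; python3 -c "
from h import *
s=read_state();print(s['moment'],s['wrist_force'],s['joints'])"
```

```text
clock: 18.75
eef_pos: [501.6, -167.0, 56.2]
eef_rot: [-3.141, 0.001, 3.004]
wrist_force: [2.8, -4.5, 2.4]
finger_gap: 25.4
finger_force: 30.0
[-0.91107636 -0.45513949 -0.00586926] [ 2.84509209 -4.53299875  2.36656429] [-3.90474911e-01  3.91239412e-01  1.71012463e+00 -3.88654376e-04
  1.03903990e+00 -1.82386181e+00]
```

```bash
python3 -m jog '[[30,[0,0,0],0],[40,[0,0,0],0],[50,[0,0,0],0],[50,[0,0,0],0],[50,[0,0,-0.2],0],[50,[0,0,-0.5],0],[50,[0,0,-0.8],0],[50,[0,0,-0.8],0],[50,[0.8,0,-0.2],0],[50,[0.7,0,0],0],[50,[0,0,0],0],[50,[0,0,0],0]]'
python3 - <<'E'
from h import *
s=read_state(); im=camera('wrist'); print(s['eef_pos'],s['eef_rot']); p=w2pix('wrist',[[502.2,-166.4,92.5],[540,-171,61]],s); print(p)
u,v=np.clip(p[0].astype(int),80,[559,399]); save(cv2.resize(im[v-80:v+80,u-80:u+80],(600,600)),'w8.png'); print(u-80,v-80)
E
```

```text
clock: 19.95
eef_pos: [427.0, -156.6, 182.0]
eef_rot: [-3.141, 0.002, 3.006]
wrist_force: [0.7, -0.4, 0.2]
finger_gap: 50.0
finger_force: 0.0
[ 427.04077105 -156.59405847  181.9821807 ] [-3.14120634e+00  1.63591809e-03  3.00609491e+00]
[[314.1436634  334.10225894]
 [314.64921015 355.50506765]]
234 254
```

View pics/w8.png

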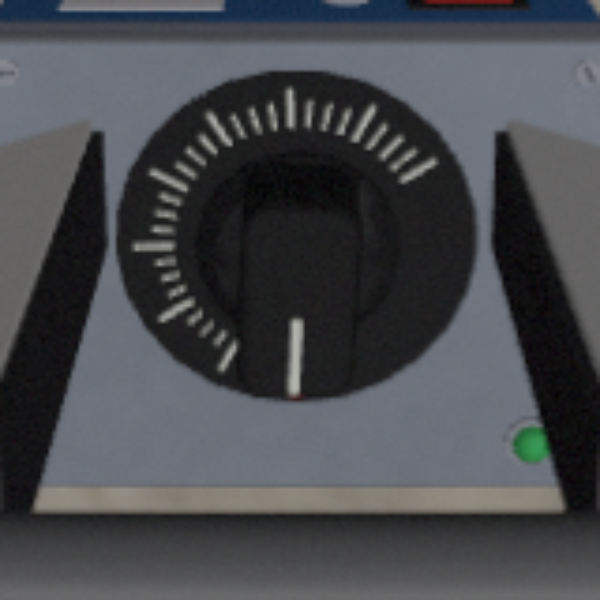

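The white line, from (297,320) to (294,395), ends right at the red mark (294,397). The knob sits low and upright, and the gripper is clear of it.

```bash
python3 -c "
from cell import *
print(sign_off())"
```

```text
the job is handed in; nothing more can be done
None
```

The knob is snapped home on the D-shaft and turned back to the red off mark, the gripper is released and clear, nothing else on the bench was touched as far as I could tell, and the job was handed in at about 20 s (no verdict was returned).

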